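# Drift a microscope stage into line and bolt it down

## Task

The sliding stage plate on the microscope base is out of line with the brass bush hidden beneath it. Put the orange-handled tapered drift in the plate's hole, gently drag the plate with it until the tip finds the bush, and work it down through both until its shoulder is on the plate; then pull it out, stand it back in an empty hole of the blue tool block, and push the black-headed bolt fully home through plate and bush. Never force the drift or the bolt, leave the dish, the slide box and the jar alone, and let go of everything.

Things in the scene. Friction and masses are not known exactly. Their poses are not given: they have to be found in the camera images.
- base: White microscope base, fixed, 180 (its x) x 240 (its y) x 45 mm high, origin at the centre of its underside. A black column socket (64 x 60 mm, top 90 mm above the table) stands 82 mm to its -y side. Two rails along its x guide the stage plate. Hidden under the plate a rigid brass bush, not tracked, is set flush with the base's top (45 mm above the table): 16 mm bore, open down to the table.
- stage_hole (a point): Centre of the 16 mm hole in the grey stage plate, at its top face (54 mm above the table). Plate 100 x 98 x 8 mm, 1 mm above the base; axes as the base's. It slides along the base's x only, against about 5 N of friction, and stays where it is left. At first the bush's axis lies somewhere 1.5 to 23 mm to the base's -x side of the hole; find it by feel or by looking down the hole.
- block: Blue tool block, fixed, 150 (its x) x 60 x 52 mm high, origin at the centre of its underside.
- seat_a (a point): Mouth of one upright through hole of the block, 18 mm wide, in the block's top face (52 mm above the table), 40 mm from its centre to its -x side. The drift and the bolt stand one in each hole, shoulders on the block; which is where varies.
- seat_b (a point): Mouth of the other hole of the block, 18 mm wide, 40 mm from its centre to its +x side.
- drift: The drift, round and upright: origin on its axis at the shoulder (underside of the handle), z up along the axis.
- drift_grip (a point): Centre of the drift's orange handle, a cylinder 26 mm wide and 46 mm tall (23 mm above the shoulder). Drift mass about 0.14 kg.
- drift_tip (a point): Tip of the drift's steel shank, 48 mm below the shoulder: 11 mm wide at the tip, widening evenly over 32 mm to 15 mm, then 15 mm wide for the last 16 mm up to the shoulder. Over 45 N on this shank (collider drift_c0) at any moment is forcing; done well, some 5 to 12 N down or sideways is enough. Steel on brass hits hard: touch down at 10 to 15 mm/s.
- bolt: The bolt, round and upright: origin on its axis at the shoulder (underside of the head), z up along the axis. It is a plain push-in bolt, not turned.
- bolt_grip (a point): Centre of the bolt's black head, a cylinder 26 mm wide and 46 mm tall (23 mm above the shoulder). Bolt mass about 0.12 kg.
- bolt_tip (a point): End of the bolt's steel shank, 14 mm wide and 40 mm long below the shoulder, with a 2 mm chamfer at its end. Over 45 N on this shank (collider bolt_c0) is forcing.
- dish: Open glass dish, 90 mm wide, 16 mm high, loose; origin under its centre. Leave alone.
- slidebox: Green slide box, 85 x 100 x 34 mm, loose; origin under its centre. Leave alone.
- jar: Amber jar, 60 mm wide, 85 mm high, loose; origin under its centre. Leave alone.
Mind the look-alikes: they are no part of the job. Of the things that look like the drift, take the one that is nearest to the robot's base at the start. There is more than one size of the bolt; the job needs the smaller.

How it is judged:
On the way:
1. the drift is down through plate and bush, its shoulder within 3.5 mm of the plate, and upright (z of drift in the frame of stage_hole below 0.0035 m and horizontal distance between drift and stage_hole below 0.004 m and angle between drift's own z axis and vertical below 0.12 rad), for 0.1 s.
At the end, for the whole second after the job is handed in: The bolt stands upright through plate and bush with its shoulder within 2.5 mm of the plate and its axis within 3 mm of the hole's; the drift stands in a hole of the tool block (shoulder centre within 6 mm of the hole's mouth); both at rest and released (z of bolt in the frame of stage_hole below 0.0025 m and horizontal distance between bolt and stage_hole below 0.003 m and angle between bolt's own z axis and vertical below 0.08 rad and (distance between drift and seat_a below 0.006 m or distance between drift and seat_b below 0.006 m) and angle between drift's own z axis and vertical below 0.15 rad and linear speed of each of bolt, drift below 0.01 m/s); the robot touches nothing.
It fails at once if drift forced: more than 45 N on its shank (contact force between drift_c0 and anything else above 45 N).
It fails at once if bolt forced: more than 45 N on its shank (contact force between bolt_c0 and anything else above 45 N).
It fails at once if dish, slide box or jar moved more than 15 mm (distance of any of dish, slidebox, jar from where it was at the start of the episode above 0.015 m).
It also fails if it takes over 72 s, if anything falls off the work surface, if the arm or the gripper's body presses on something with over 40 N, if the wrist force passes 120 N, or if a joint passes its speed limit or range.

## Robot

A 6-joint arm with a two-finger parallel gripper is mounted at the origin on the work surface. World frame = base frame: x ahead of the robot, y to its left, z up, the work surface at z = 0. Lengths are in m, angles in rad, forces in N, time in s.
With the tool pointing down it reaches from about 0.275 to 0.75 m from the base axis. Payload 10.2 kg.
Tool frame: the origin (TCP) lies between the finger pads; the fingertips stand 14 mm ahead of it and the grasp point (between the pads) lies 5 mm behind it (finger_overhang is the distance from the TCP to the fingertips, in m); z points along the fingers, y is the direction in which the jaws open and shut (so a half turn about z gives the same grasp; the last joint's range is limited). The gripper opens to 85 mm and grips with 20 to 120 N. Pads are 22 mm wide; open, the fingers measure 114 mm over their backs; the gripper's body (76 mm by 85 mm) begins 54 mm behind the grasp point. The pads swing forward as they close: fully open they stand 13 mm farther back than shut.
Start: joints at [1.086, 0.313, 1.498, -0, 1.331, -0.223], TCP at [0.136, 0.507, 0.245] pointing down, gripper open.
Joint ranges: [-2.94, 2.94], [-0.97, 2.17], [0.19, 2.56], [-1.23, 4.37], [0.02, 3.11], [-2.88, 2.88]. Speed limits (rad/s): [2.39, 2.39, 3.01, 3.14, 3.14, 3.14].

## Interface

Orientations are given as a unit quaternion [w, x, y, z].
In Python, from workcell import get_obs, camera, calibration, finish_job, finger_overhang gives the robot as it stands.
- The arm moves only by the tool carry_out, never from a script. Its argument "steps" is a list that holds one entry, the list of rows, each a list of 4 numbers: the shift along the tool's x, y, z in m, then the turn about the tool's z in rad. A call has 1 to 5 rows; each row shifts and turns the commanded pose from where the row before left it, along the tool's axes as they then stand; what a row does not reach is not made up. A row lasts 1/10 s, in which the tool goes at most 50 mm and 8.59 degrees, less where a joint would pass 70% of its speed; a pose out of reach is approached as far as the arm can. A call with a gripper value outside its range is refused whole. "hand" is the opening, from 0 (shut) to 1 (fully open), set as the call begins (left out, the last holds). The fingers move at their own pace and stop on an object; the grip force is fixed at half the most. Time passes only in rows, so rows that do not move let the fingers close. It gives the time, the measured TCP pose, the force and the opening at its end, in the units of the state.
- get_obs(): the state, without advancing time (a new reading comes with each control period).
- camera(name): name is "scene" or "top" or "wrist"; returns (picture, depth): 384x512x3 uint8, red, green, blue; 384x512 float32, m along the optical axis (not along the pixel's ray), 0 where there is no reading.
- calibration(name): a dict with "intrinsics" (3x3 intrinsics, pixels), "dist" ([k1, k2, p1, p2, k3] as OpenCV has them; the pictures are not rectified), "R" (3x3) and "t" (3): a world point X has camera coordinates R X + t. Camera axes: x right, y down, z forward; pixel columns grow to the right and rows downward; lengths in m; the calibration is good to about 2 mm. A picture is of the moment at which its call begins: read the wrist's pose just before it. calibration takes no time and is no camera call; for the wrist camera it gives the pose at the moment of the call.
- finish_job(): hands the job in, once; it reports no verdict.
The state is a dict: "clock": time; "joint_positions": joint angles; "qvel": joint speeds; "effort": joint torques, N m; "ee_pos": TCP position; "ee_rot": TCP orientation; "wrist_force": force on the tool from outside, world axes, zero at the start; "moment": the same for the moment, N m; "finger_gap": finger opening in m.
Only numpy, scipy, OpenCV 4.12 (cv2) and the standard library are available. Lean on these libraries where they do the work, as an engineer would, in place of code of your own. Each camera call takes 0.05 s, during which the arm holds its last target. There are 200 camera calls.

## Working session

There is one attempt and no reset: what is moved stays moved. The work goes in short steps, Python scripts to look and compute and a tool call to move; the robot and the scene stay as the last step left them, time stands still between calls to the robot, and variables do not carry over. Pictures are saved under pics/ and viewed, about 8 in all and at most 12, crops included, and the job is handed in when it is done.

Besides the shell and the picture viewer there is one more tool, called after "Request:" as name(argument=value, ...) on one line, values as JSON. carry_out: Moves the arm, as the interface text tells. Its arguments: {"type":"object","properties":{"steps":{"type":"array"},"hand":{"type":"number"}},"required":["steps"]}

```bash
mkdir -p pics
cat > h.py <<'E'
import numpy as np, cv2
from workcell import *
def ray(cal,px):
    K=np.array(cal["intrinsics"]);d=np.array(cal["dist"]);R=np.array(cal["R"]);t=np.array(cal["t"])
    u=cv2.undistortPoints(np.array([[px]],float),K,d)[0,0]
    return -R.T@t, R.T@np.array([u[0],u[1],1.])
def onz(cal,px,z):
    o,d=ray(cal,px); return o+d*(z-o[2])/d[2]
def save(im,n): cv2.imwrite("pics/"+n+".png",im[:,:,::-1])
E
python3 - <<'E'
from h import *
o=get_obs();print(o)
ims=[]
for n in("scene","top"):
    im,d=camera(n);c=calibration(n);np.savez("/tmp/"+n,im=im,d=d,**{k:np.array(v) for k,v in c.items()})
    save(im,n+"0")
    print(n,c["t"],-np.array(c["R"]).T@c["t"])
E
ls
```

```text
{'clock': 0.0, 'joint_positions': array([ 1.08561295e+00,  3.13457869e-01,  1.49842850e+00, -2.07908386e-05,
        1.33100603e+00, -2.23415058e-01]), 'qvel': array([-0.00082661,  0.00093251,  0.00218009,  0.0002664 , -0.00039507,
       -0.00247187]), 'effort': array([ 1.77374888e-03, -4.12261069e+01, -2.59750199e+01, -8.67402218e-05,
        4.07206608e-03,  1.83318218e-05]), 'ee_pos': array([0.13577447, 0.50689259, 0.24473427]), 'ee_rot': array([-2.15993167e-04,  1.30508307e-01,  9.91447003e-01, -6.13011898e-04]), 'wrist_force': array([ 0.59158773, -0.69385541,  0.55253184]), 'moment': array([ 0.00283708, -0.07075414, -0.03690602]), 'finger_gap': 0.08566678256230413}
scene [ 0.02186774 -0.29609088  1.40818527] [1.21908206 0.06235693 0.76228885]
top [0.04738895 0.5393179  1.06220632] [0.43898326 0.02689423 1.10813455]
h.py
pics
```

View pics/top0.png

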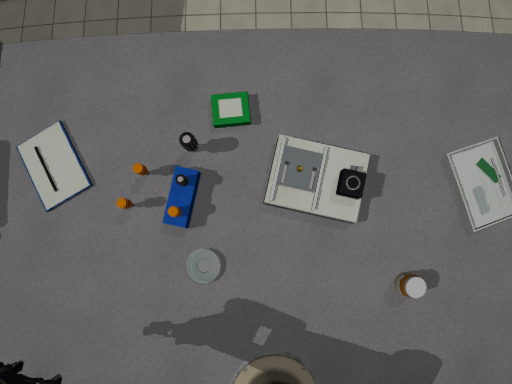

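View pics/scene0.png

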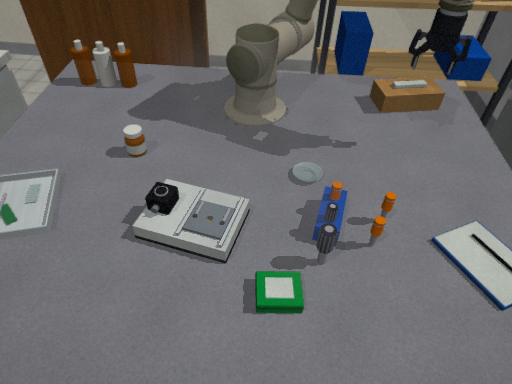

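Top view: the drift is in the block at (173,211), the nearest orange one, and the small bolt is in the block at (182,181). The plate hole is near (300,168). The decoys stand free at (123,203), (140,169) and (188,141).

```bash
cat > m.py <<'E'
from h import *
D=np.load("/tmp/top.npz");im=D["im"];dep=D["d"];c={k:D[k] for k in("intrinsics","dist","R","t")}
hsv=cv2.cvtColor(im,cv2.COLOR_RGB2HSV)
def cen(mask,z,name):
    n,l,s,ce=cv2.connectedComponentsWithStats(mask.astype(np.uint8))
    for i in range(1,n):
        if s[i,4]>15: print(name,ce[i].round(1),s[i,4],onz(c,ce[i],z).round(4))
cen(cv2.inRange(hsv,(8,200,120),(20,255,255))>0,.098,"orange@.098")
b=cv2.inRange(hsv,(105,180,60),(125,255,255));b[:, :155]=0;b[:,210:]=0
b=cv2.morphologyEx(b,cv2.MORPH_CLOSE,np.ones((9,9)))
p=np.argwhere(b)[:,::-1]; r=cv2.minAreaRect(p.astype(np.float32)); print(r)
print([onz(c,q,.052).round(4) for q in cv2.boxPoints(r)])
big=cv2.resize(im[120:235,155:385],None,fx=3.4,fy=3.4,interpolation=cv2.INTER_CUBIC);save(big,"crop0")
print(dep[211,173],dep[181,182],dep[190,180])
E
python3 m.py
```

```text
orange@.098 [137.2 167.7] 71 [0.5931 0.3299 0.098 ]
orange@.098 [121.3 202.5] 67 [0.5076 0.3688 0.098 ]
orange@.098 [172.9 210.9] 72 [0.4857 0.24   0.098 ]
((180.35955810546875, 196.27528381347656), (23.610248565673828, 58.23861312866211), 12.994616508483887)
[array([0.4601, 0.2769, 0.052 ]), array([0.6045, 0.2439, 0.052 ]), array([0.5898, 0.1845, 0.052 ]), array([0.4461, 0.218 , 0.052 ])]
1.0084937 1.0218002 1.0645472
```

View pics/crop0.png

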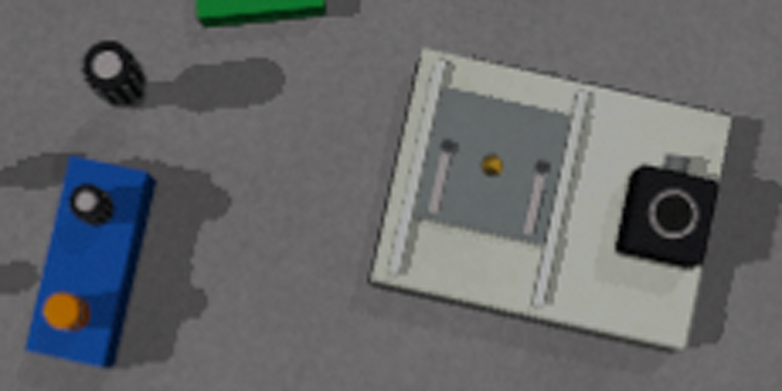

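Run:
```python
from h import *
D=np.load("/tmp/top.npz");c={k:D[k] for k in("intrinsics","dist","R","t")}
P=[onz(c,(u/3.4+155-.35,v/3.4+120-.35),.045)[:2] for u,v in[(424,50),(730,115),(687,348),(372,283)]]
P=np.array(P);print(P.round(4),P.mean(0),np.linalg.norm(P-np.roll(P,1,0),axis=1))
a=[P[0]-P[1]+P[3]-P[2],P[0]-P[3]+P[1]-P[2]];print([np.degrees(np.arctan2(v[1],v[0])) for v in a])
print("hole",onz(c,(491/3.4+154.7,164/3.4+119.7),.054))
```

```text
[[ 0.6817 -0.0234]
 [ 0.629  -0.255 ]
 [ 0.4534 -0.2155]
 [ 0.5055  0.0188]] [ 0.56738714 -0.11877945] [0.18110393 0.23755226 0.17997616 0.24002612]
[np.float64(77.3179685964646), np.float64(-13.06181202817725)]
hole [ 0.59223691 -0.07122985  0.054     ]
```

Request:
carry_out(steps=[[[-0.0407,-0.0167,0,0],[-0.0407,-0.0167,0,0],[-0.0407,-0.0167,0,0],[-0.0407,-0.0167,0,0],[-0.0407,-0.0167,0,0]]], hand=0.65)

```text
clock: 0.6
ee_pos: [0.3119, 0.3724, 0.2451]
ee_rot: [-0.0, 0.13, 0.991, -0.0]
wrist_force: [1.3, 0.5, 0.1]
finger_gap: 0.0555
```

Request:
carry_out(steps=[[[-0.0407,-0.0167,0,0],[-0.0407,-0.0167,0,0],[-0.0407,-0.0167,0,0],[-0.0407,-0.0167,0,0],[-0.0407,-0.0167,0,0]]])

```text
clock: 1.1
ee_pos: [0.4869, 0.2391, 0.245]
ee_rot: [-0.0, 0.131, 0.991, -0.0]
wrist_force: [0.7, 0.1, 1.1]
finger_gap: 0.0555
```

Request:
carry_out(steps=[[[0,0,0,0.126],[0,0,0,0.126],[0,0,0,0.126],[0,0,0,0.126],[0,0,0,0.126]]])

```text
clock: 1.6
ee_pos: [0.4857, 0.2404, 0.2449]
ee_rot: [-0.0, 0.434, 0.901, -0.0]
wrist_force: [0.1, -0.3, 0.1]
finger_gap: 0.0559
```

Request:
carry_out(steps=[[[0,0,0,0.126],[0,0,0,0.126],[0,0,0,0.126],[0,0,0,0.126],[0,0,0,0.126]]])

```text
clock: 2.1
ee_pos: [0.4857, 0.2404, 0.2449]
ee_rot: [-0.0, 0.691, 0.722, -0.0]
wrist_force: [0.6, 0.1, 0.0]
finger_gap: 0.0557
```

Request:
carry_out(steps=[[[0,0,0,0.126],[0,0,0,0.126],[0,0,0,0],[0,0,0,0]]])

```text
clock: 2.5
ee_pos: [0.4857, 0.2404, 0.2451]
ee_rot: [-0.0, 0.774, 0.633, -0.0]
wrist_force: [-0.1, -0.8, -0.3]
finger_gap: 0.0555
```

Request:
carry_out(steps=[[[0,0,0,0.02],[0,0,0,0]]])

```text
clock: 2.7
ee_pos: [0.4858, 0.2405, 0.2452]
ee_rot: [-0.0, 0.781, 0.624, -0.0]
wrist_force: [1.1, -0.2, 0.0]
finger_gap: 0.0554
```

Run:
```python
from h import *
c=calibration("wrist");im,d=camera("wrist");save(im,"w1")
print(get_obs()["ee_pos"],get_obs()["ee_rot"]);print(-np.array(c["R"]).T@c["t"],np.array(c["R"]).round(3))
hsv=cv2.cvtColor(im,cv2.COLOR_RGB2HSV)
m=cv2.inRange(hsv,(5,180,100),(22,255,255))
n,l,s,ce=cv2.connectedComponentsWithStats(m)
for i in range(1,n):
    if s[i,4]>100:
        mm=l==i; z=np.median(d[mm&(d>0)]); print(ce[i],s[i],z,onz(c,ce[i],.098))
```

```text
[0.48579194 0.24045411 0.24525617] [-2.02692606e-05  7.81140356e-01  6.24355462e-01 -2.51117869e-05]
[0.50113655 0.30411396 0.3752507 ] [[ 0.975 -0.221  0.   ]
 [-0.214 -0.942  0.26 ]
 [-0.057 -0.254 -0.966]]
[248.40758874  13.8996328 ] [233   0  32  31 817] 0.25303158 [0.50928054 0.36974706 0.098     ]
[362.73567251  41.06666667] [347  24  33  34 855] 0.25808534 [0.59313631 0.33099578 0.098     ]
[342.9468599   51.35748792] [337  35  20  28 207] 0.28571683 [0.5762977  0.32655561 0.098     ]
[257.28837209 176.51782946] [244 162  28  30 645] 0.2830336 [0.48736736 0.24206541 0.098     ]
```

View pics/w1.png

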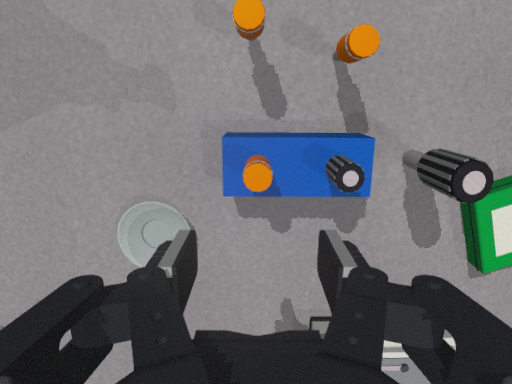

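The wrist view confirms the drift's orange top at (257,178) and the bolt at (345,175). The gripper sits over the drift within about 1.5 mm, so I descend and grip.

Request:
carry_out(steps=[[[0,0.001,0.035,0],[0,0,0.035,0],[0,0,0.035,0],[0,0,0.03,0],[0,0,0.02,0]]])

```text
clock: 3.25
ee_pos: [0.486, 0.24, 0.0882]
ee_rot: [-0.001, 0.781, 0.624, -0.001]
wrist_force: [1.2, 0.0, -0.2]
finger_gap: 0.0555
```

Request:
carry_out(steps=[[[0,0,0.01,0],[0,0,0.008,0],[0,0,0,0]]])

```text
clock: 3.55
ee_pos: [0.4868, 0.2402, 0.0721]
ee_rot: [-0.0, 0.781, 0.624, -0.0]
wrist_force: [-0.1, 0.5, 0.1]
finger_gap: 0.0556
```

Request:
carry_out(steps=[[[0,0,0,0],[0,0,0,0],[0,0,0,0],[0,0,0,0],[0,0,0,0]]], hand=0)

```text
clock: 4.05
ee_pos: [0.4872, 0.2404, 0.0734]
ee_rot: [0.0, 0.781, 0.624, 0.001]
wrist_force: [-1.6, -0.2, 5.7]
finger_gap: 0.0246
```

Request:
carry_out(steps=[[[0,0,0,0],[0,0,0,0]]])

```text
clock: 4.25
ee_pos: [0.4872, 0.2404, 0.0734]
ee_rot: [0.0, 0.781, 0.624, 0.001]
wrist_force: [-0.6, 0.2, 7.6]
finger_gap: 0.025
```

Request:
carry_out(steps=[[[0,0,-0.01,0],[0,0,-0.02,0],[0,0,-0.025,0],[0,0,-0.025,0],[0,0,-0.017,0]]])

```text
clock: 4.75
ee_pos: [0.487, 0.2403, 0.1716]
ee_rot: [0.0, 0.781, 0.624, 0.001]
wrist_force: [0.9, -0.3, -1.9]
finger_gap: 0.0248
```

Request:
carry_out(steps=[[[-0.02,0.0125,0,0],[-0.035,0.0215,0,0],[-0.035,0.0215,0,0],[-0.035,0.0215,0,0],[-0.035,0.0215,0,0]]])

```text
clock: 5.25
ee_pos: [0.5477, 0.0608, 0.17]
ee_rot: [0.0, 0.781, 0.624, 0.0]
wrist_force: [0.7, 0.5, -2.4]
finger_gap: 0.0249
```

Request:
carry_out(steps=[[[-0.035,0.0215,0,0],[-0.035,0.0215,0,0],[-0.035,0.0215,0,0],[-0.015,0.009,0,0],[0,0,0,0]]])

```text
clock: 5.75
ee_pos: [0.5928, -0.0728, 0.1694]
ee_rot: [0.0, 0.782, 0.623, -0.0]
wrist_force: [-0.1, 1.1, -1.6]
finger_gap: 0.0248
```

Run:
```python
from h import *
o=get_obs();c=calibration("wrist");im,d=camera("wrist");np.savez("/tmp/w2",im=im,d=d,**{k:np.array(v) for k,v in c.items()})
save(cv2.resize(im,None,fx=1.5,fy=1.5,interpolation=cv2.INTER_CUBIC),"w2")
print(o["ee_pos"],o["ee_rot"],o["wrist_force"],o["finger_gap"])
K=np.array(c["intrinsics"]);R=np.array(c["R"]);t=np.array(c["t"])
e=o["ee_pos"]
for n,p in(("tip",e-[0,0,.0694]),("shoulder",e-[0,0,.0214]),("hole",[.5922,-.0712,.054])):
    print(n,cv2.projectPoints(np.array([p]),cv2.Rodrigues(R)[0],t,K,np.array(c["dist"]))[0].ravel()*1.5)
```

```text
[ 0.59284128 -0.07279662  0.16939236] [ 1.02147923e-04  7.82247039e-01  6.22968346e-01 -6.57414039e-06] [-0.13002457  1.13664792 -1.61899498] 0.024809196831033394
tip [383.29920702 310.2621975 ]
shoulder [382.74442458 355.67734154]
hole [381.71854984 279.57424662]
```

View pics/w2.png

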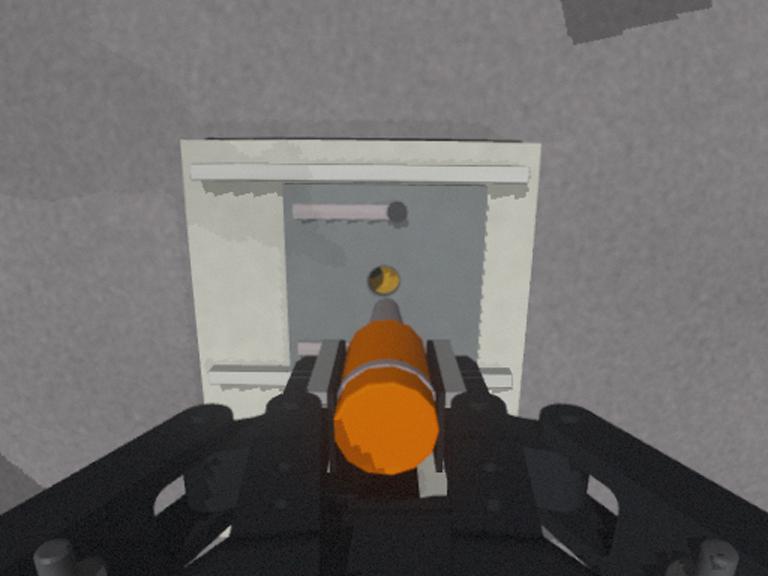

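The hole is at (383.5,280) and the tip's centre at about (386.5,311), with dark bore visible at the hole's left (-x). I zoom in on the hole.

Run:
```python
from h import *
D=np.load("/tmp/w2.npz");im=D["im"];c={k:D[k] for k in("intrinsics","dist","R","t")}
save(cv2.resize(im[168:206,232:282],None,fx=12,fy=12,interpolation=cv2.INTER_NEAREST),"w2z")
for u in range(244,270,2): print(u,onz(c,(u,187),.045)[:2].round(4)@[.975,-.223].__class__((.975,-.223)),im[187,u],im[184,u])
print("hole centre s",np.dot([.5922,-.0712],[.975,-.223]))
```

```text
244 0.5848933000000001 [101 105 106] [110 116 114]
246 0.586445 [72 63 47] [67 66 67]
248 0.5880719 [82 67 44] [49 48 44]
250 0.5896235999999999 [81 66 42] [62 54 45]
252 0.5912505 [82 67 39] [80 67 42]
254 0.5928022 [85 68 45] [80 66 37]
256 0.5944290999999999 [167 130  50] [155 121  46]
258 0.5959807999999999 [168 129  47] [169 133  55]
260 0.59763 [163 128  48] [145 112  50]
262 0.5991594 [164 129  55] [139 110  43]
264 0.6008085999999999 [159 124  46] [149 116  46]
266 0.602338 [114 106  95] [105 105 104]
268 0.6039872 [115 120 121] [121 124 126]
hole centre s 0.5932726
```

View pics/w2z.png

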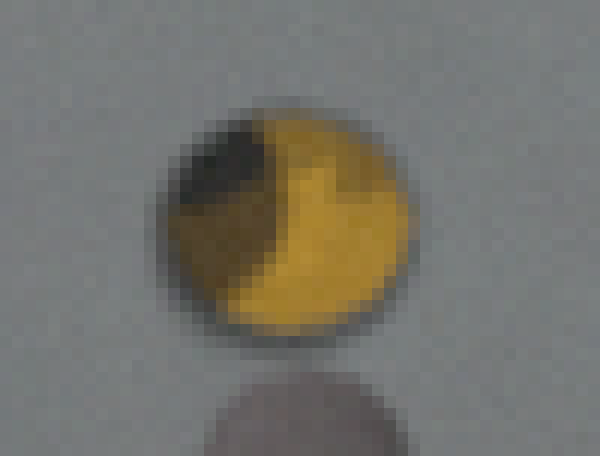

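The brass fills the right of the hole. The bore's +x edge is at full-image pixel x≈255.3 and the hole's centre at 256, so the bush axis is about 8.6 mm to -x. I now lower the tip to about 4 mm above the brass.

Request:
carry_out(steps=[[[0.0014,-0.0009,0.01,0],[0,0,0.015,0],[0,0,0.01,0],[0,0,0.004,0],[0,0,0,0]]])

```text
clock: 6.3
ee_pos: [0.5918, -0.0686, 0.1298]
ee_rot: [-0.0, 0.781, 0.624, -0.0]
wrist_force: [-1.0, -0.2, -1.3]
finger_gap: 0.0253
```

Request:
carry_out(steps=[[[0,0,0.0015,0],[0,0,0.0015,0],[0,0,0.0015,0],[0,0,0.0015,0],[0,0,0.0015,0]]])

```text
clock: 6.8
ee_pos: [0.5921, -0.0694, 0.1228]
ee_rot: [0.0, 0.781, 0.624, 0.0]
wrist_force: [-0.5, -1.4, -1.4]
finger_gap: 0.0244
```

Request:
carry_out(steps=[[[0,0,0.0015,0],[0,0,0.0012,0],[0,0,0,0]]])

```text
clock: 7.1
ee_pos: [0.592, -0.0695, 0.12]
ee_rot: [0.0, 0.781, 0.624, -0.0]
wrist_force: [0.1, -2.4, -1.4]
finger_gap: 0.0247
```

Request:
carry_out(steps=[[[-0.0008,0,0,0],[-0.0008,0,0,0],[0,0,0,0]]])

```text
clock: 7.4
ee_pos: [0.5916, -0.0708, 0.1201]
ee_rot: [-0.0, 0.781, 0.624, 0.0]
wrist_force: [-0.5, -0.9, -1.1]
finger_gap: 0.0244
```

Request:
carry_out(steps=[[[0,-0.001,0.001,0],[0,-0.001,0,0],[0,-0.001,0,0],[0,0,0,0]]])

```text
clock: 7.8
ee_pos: [0.5892, -0.0704, 0.1193]
ee_rot: [0.001, 0.781, 0.624, 0.0]
wrist_force: [4.3, -1.6, -2.6]
finger_gap: 0.0246
```

Request:
carry_out(steps=[[[0,-0.001,0,0],[0,-0.001,0,0],[0,-0.001,0,0],[0,-0.001,0,0],[0,0,0,0]]])

```text
clock: 8.3
ee_pos: [0.5853, -0.0695, 0.1194]
ee_rot: [0.001, 0.781, 0.624, 0.001]
wrist_force: [4.7, -2.3, -2.8]
finger_gap: 0.0244
```

Request:
carry_out(steps=[[[0,-0.001,0,0],[0,-0.0008,0,0],[0,0,0,0]]])

```text
clock: 8.6
ee_pos: [0.5836, -0.0691, 0.1194]
ee_rot: [0.001, 0.781, 0.624, 0.0]
wrist_force: [4.1, -1.8, -2.2]
finger_gap: 0.025
```

Run:
```python
from h import *
o=get_obs();c=calibration("wrist");im,d=camera("wrist")
save(cv2.resize(im[120:320,150:370],None,fx=3,fy=3,interpolation=cv2.INTER_CUBIC),"w3")
print(o["ee_pos"],np.dot(o["ee_pos"][:2],[.975,-.223]),o["wrist_force"])
```

```text
[ 0.58356812 -0.06912827  0.1193537 ] 0.5843945255461511 [ 4.13243545 -1.84401954 -2.19295757]
```

View pics/w3.png

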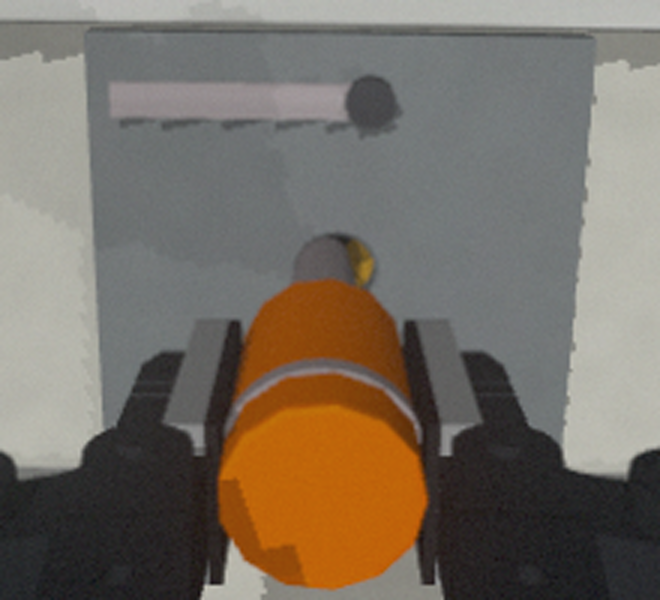

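The tip sits in the hole against its -x side (around (325,260)). Dark bore lies next to it and a brass sliver remains at the right (365,258). I descend gently.

Request:
carry_out(steps=[[[0,0,0.001,0],[0,0,0.001,0],[0,0,0.001,0],[0,0,0.001,0],[0,0,0.001,0]]])

```text
clock: 9.15
ee_pos: [0.5836, -0.0694, 0.1147]
ee_rot: [0.001, 0.781, 0.624, 0.0]
wrist_force: [4.5, -3.6, 3.5]
finger_gap: 0.0245
```

Request:
carry_out(steps=[[[0,0,0.001,0],[0,0,0.001,0],[0,0,0.001,0],[0,0,0,0]]])

```text
clock: 9.55
ee_pos: [0.5835, -0.0693, 0.1115]
ee_rot: [0.001, 0.781, 0.624, 0.0]
wrist_force: [4.5, -4.1, 1.8]
finger_gap: 0.0246
```

Request:
carry_out(steps=[[[-0.0006,0,0.001,0],[0,0,0.0015,0],[0,0,0.0015,0],[0,0,0.0015,0],[0,0,0.0015,0]]])

```text
clock: 10.05
ee_pos: [0.5835, -0.0698, 0.1046]
ee_rot: [0.001, 0.781, 0.624, 0.0]
wrist_force: [5.7, -3.1, 2.8]
finger_gap: 0.0246
```

Request:
carry_out(steps=[[[0,0,0.001,0],[0,0,0.001,0],[0,0,0,0]]])

```text
clock: 10.35
ee_pos: [0.5834, -0.0698, 0.1025]
ee_rot: [0.001, 0.781, 0.624, 0.0]
wrist_force: [2.9, -3.8, 2.6]
finger_gap: 0.0248
```

Request:
carry_out(steps=[[[-0.0006,0,0.0015,0],[0,0,0.0015,0],[0,0,0.0015,0],[0,0,0.0015,0],[0,0,0,0]]])

```text
clock: 10.85
ee_pos: [0.5831, -0.0702, 0.0961]
ee_rot: [0.0, 0.781, 0.624, 0.0]
wrist_force: [3.7, -2.0, 1.1]
finger_gap: 0.0245
```

Request:
carry_out(steps=[[[-0.0002,0,0.0015,0],[0,0,0.0015,0],[0,0,0.0015,0],[0,0,0,0]]])

```text
clock: 11.25
ee_pos: [0.5829, -0.0704, 0.0915]
ee_rot: [0.0, 0.781, 0.624, 0.0]
wrist_force: [4.2, -2.3, 1.3]
finger_gap: 0.0246
```

Request:
carry_out(steps=[[[-0.0002,-0.0002,0.0013,0],[0,0,0.0013,0],[0,0,0.0013,0],[0,0,0.0013,0],[0,0,0,0]]])

```text
clock: 11.75
ee_pos: [0.5828, -0.0704, 0.0863]
ee_rot: [0.0, 0.781, 0.624, 0.0]
wrist_force: [4.8, -1.4, 0.2]
finger_gap: 0.0245
```

Request:
carry_out(steps=[[[0,0,0.0013,0],[0,0,0.0013,0],[0,0,0.0013,0],[0,0,0,0]]])

```text
clock: 12.15
ee_pos: [0.5829, -0.0705, 0.0825]
ee_rot: [0.0, 0.781, 0.624, 0.0]
wrist_force: [6.0, -1.9, 0.8]
finger_gap: 0.0245
```

Request:
carry_out(steps=[[[0,0,0.0012,0],[0,0,0.0012,0],[0,0,0.0012,0],[0,0,0.0012,0],[0,0,0,0]]])

```text
clock: 12.65
ee_pos: [0.583, -0.0706, 0.0778]
ee_rot: [0.001, 0.781, 0.624, 0.0]
wrist_force: [6.0, -2.6, 0.1]
finger_gap: 0.0249
```

Request:
carry_out(steps=[[[0,0,0.001,0],[0,0,0.001,0],[0,0,0,0],[0,0,0,0]]])

```text
clock: 13.05
ee_pos: [0.5831, -0.0705, 0.0758]
ee_rot: [0.001, 0.781, 0.624, 0.001]
wrist_force: [5.2, -1.9, 1.0]
finger_gap: 0.0245
```

Request:
carry_out(steps=[[[0,0,0.001,0],[0,0,0.001,0],[0,0,0,0],[0,0,0,0],[0,0,0,0]]])

```text
clock: 13.55
ee_pos: [0.5832, -0.0706, 0.0753]
ee_rot: [0.001, 0.781, 0.624, 0.001]
wrist_force: [0.5, -1.3, 14.1]
finger_gap: 0.0247
```

The drift is seated: 14 N down and TCP z 0.0753, as predicted. I pull it out.

Request:
carry_out(steps=[[[0,0,-0.002,0],[0,0,-0.003,0],[0,0,-0.005,0],[0,0,-0.006,0],[0,0,-0.008,0]]])

```text
clock: 14.05
ee_pos: [0.582, -0.0702, 0.0966]
ee_rot: [-0.001, 0.781, 0.624, -0.0]
wrist_force: [3.9, -1.1, -4.0]
finger_gap: 0.0247
```

Request:
carry_out(steps=[[[0,0,-0.01,0],[0,0,-0.015,0],[0,0,-0.02,0],[0,0,-0.02,0],[0,0,-0.01,0]]])

```text
clock: 14.55
ee_pos: [0.5821, -0.07, 0.1739]
ee_rot: [-0.0, 0.781, 0.624, -0.0]
wrist_force: [-0.6, 0.1, -1.4]
finger_gap: 0.0245
```

Request:
carry_out(steps=[[[0,0,0,0],[0,0,0,0]]])

```text
clock: 14.75
ee_pos: [0.5819, -0.0701, 0.1717]
ee_rot: [-0.001, 0.781, 0.624, -0.001]
wrist_force: [-0.3, 0.2, -1.7]
finger_gap: 0.0248
```

Request:
carry_out(steps=[[[0.02,-0.0115,0,0],[0.035,-0.0201,0,0],[0.035,-0.0201,0,0],[0.035,-0.0201,0,0],[0.035,-0.0201,0,0]]])

```text
clock: 15.25
ee_pos: [0.5269, 0.1074, 0.1714]
ee_rot: [-0.001, 0.781, 0.624, -0.001]
wrist_force: [0.1, 0.3, -3.2]
finger_gap: 0.0244
```

Request:
carry_out(steps=[[[0.035,-0.0201,0,0],[0.035,-0.0201,0,0],[0.035,-0.0201,0,0],[0.0165,-0.0095,0,0],[0,0,0,0]]])

```text
clock: 15.75
ee_pos: [0.4855, 0.2418, 0.1715]
ee_rot: [-0.001, 0.78, 0.625, -0.001]
wrist_force: [-0.4, -0.9, -1.5]
finger_gap: 0.0249
```

Request:
carry_out(steps=[[[0,0,0,0],[0,0,0,0]]])

```text
clock: 15.95
ee_pos: [0.4872, 0.2389, 0.1722]
ee_rot: [-0.0, 0.782, 0.624, -0.001]
wrist_force: [-0.4, -0.3, -2.7]
finger_gap: 0.0248
```

Request:
carry_out(steps=[[[0.0013,-0.0002,0.01,0],[0,0,0.015,0],[0,0,0.012,0],[0,0,0.008,0],[0,0,0,0]]])

```text
clock: 16.45
ee_pos: [0.4868, 0.2408, 0.1264]
ee_rot: [-0.0, 0.782, 0.624, -0.001]
wrist_force: [-0.4, 0.0, -0.8]
finger_gap: 0.0249
```

Request:
carry_out(steps=[[[0,0,0,0],[0,0,0,0]]])

```text
clock: 16.65
ee_pos: [0.4875, 0.2412, 0.1283]
ee_rot: [0.0, 0.781, 0.624, 0.001]
wrist_force: [-0.3, -0.8, -1.3]
finger_gap: 0.0245
```

Request:
carry_out(steps=[[[-0.0004,-0.0003,0.0015,0],[0,0,0.0015,0],[0,0,0.0015,0],[0,0,0.0015,0],[0,0,0.0015,0]]])

```text
clock: 17.15
ee_pos: [0.4868, 0.2409, 0.1201]
ee_rot: [-0.0, 0.781, 0.624, -0.0]
wrist_force: [-0.9, 0.9, -1.8]
finger_gap: 0.0246
```

Request:
carry_out(steps=[[[0,0,0.002,0],[0,0,0.0025,0],[0,0,0.0025,0],[0,0,0.0025,0],[0,0,0,0]]])

```text
clock: 17.65
ee_pos: [0.4866, 0.2408, 0.1103]
ee_rot: [-0.0, 0.781, 0.624, -0.0]
wrist_force: [-0.6, 0.7, -1.9]
finger_gap: 0.0249
```

In the hole with no side force. I continue down.

Request:
carry_out(steps=[[[0,0,0.003,0],[0,0,0.003,0],[0,0,0.003,0],[0,0,0.003,0],[0,0,0.003,0]]])

```text
clock: 18.15
ee_pos: [0.4868, 0.2408, 0.0954]
ee_rot: [-0.0, 0.781, 0.624, -0.0]
wrist_force: [0.3, 0.1, -0.8]
finger_gap: 0.0242
```

Request:
carry_out(steps=[[[0,0,0.003,0],[0,0,0.003,0],[0,0,0.003,0],[0,0,0.003,0],[0,0,0,0]]])

```text
clock: 18.65
ee_pos: [0.4866, 0.2408, 0.0832]
ee_rot: [-0.0, 0.781, 0.624, -0.0]
wrist_force: [0.4, 0.3, -1.8]
finger_gap: 0.0248
```

Request:
carry_out(steps=[[[0,0,0.002,0],[0,0,0.002,0],[0,0,0.002,0],[0,0,0.001,0],[0,0,0,0]]])

```text
clock: 19.15
ee_pos: [0.4867, 0.2408, 0.0765]
ee_rot: [-0.0, 0.781, 0.624, -0.0]
wrist_force: [-0.1, -0.2, -2.1]
finger_gap: 0.025
```

Request:
carry_out(steps=[[[0,0,0.001,0],[0,0,0.001,0],[0,0,0.001,0],[0,0,0.0008,0],[0,0,0,0]]])

```text
clock: 19.65
ee_pos: [0.4868, 0.2409, 0.0734]
ee_rot: [0.0, 0.781, 0.624, 0.0]
wrist_force: [-2.7, -1.4, 4.9]
finger_gap: 0.0245
```

Request:
carry_out(steps=[[[0,0,0,0],[0,0,0,0],[0,0,0,0],[0,0,0,0]]], hand=0.6)

```text
clock: 20.05
ee_pos: [0.4868, 0.2409, 0.0728]
ee_rot: [-0.0, 0.781, 0.624, -0.0]
wrist_force: [0.3, 0.1, 0.6]
finger_gap: 0.0514
```

Request:
carry_out(steps=[[[0,0,-0.01,0],[0,0,-0.02,0],[0,0,-0.03,0],[0,0,-0.03,0],[0,0,-0.01,0]]])

```text
clock: 20.55
ee_pos: [0.4879, 0.2412, 0.1764]
ee_rot: [0.001, 0.781, 0.624, 0.002]
wrist_force: [0.5, 0.2, 0.7]
finger_gap: 0.0514
```

Request:
carry_out(steps=[[[0,0.015,0,0],[0,0.025,0,0],[0,0.025,0,0],[0,0.015,0,0],[0,0,0,0]]])

```text
clock: 21.05
ee_pos: [0.5657, 0.2225, 0.1719]
ee_rot: [-0.0, 0.782, 0.624, -0.0]
wrist_force: [-0.1, 0.4, 0.0]
finger_gap: 0.0511
```

Run:
```python
from h import *
o=get_obs();c=calibration("wrist");im,d=camera("wrist")
save(im,"w4")
print(o["ee_pos"],o["wrist_force"],o["finger_gap"])
K=np.array(c["intrinsics"]);R=np.array(c["R"]);t=np.array(c["t"])
for n,p in(("tcp axis @.098",[*o["ee_pos"][:2],.098]),("boltexp",[.565,.2226,.098]),("drift",[.487,.2405,.098])):
    print(n,cv2.projectPoints(np.array([p]),cv2.Rodrigues(R)[0],t,K,np.array(c["dist"]))[0].ravel())
```

```text
[0.56569966 0.22247287 0.17193855] [-0.08594311  0.36133785  0.02117784] 0.05107250987372858
tcp axis @.098 [255.60930916 204.63029638]
boltexp [254.51300914 204.67754888]
drift [132.3007804  204.44723869]
```

View pics/w4.png

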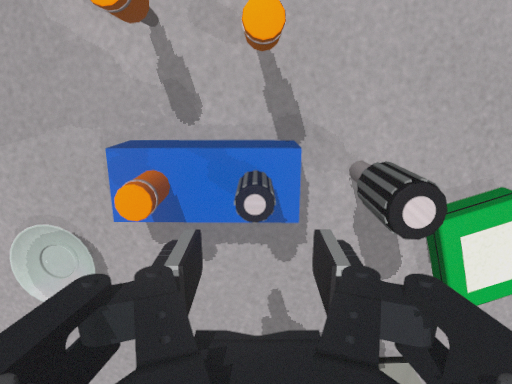

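The drift stands in its hole at (136,201). The bolt head at (255,204) is exactly below the tool. I grip it.

Request:
carry_out(steps=[[[0,0,0.02,0],[0,0,0.03,0],[0,0,0.025,0],[0,0,0.015,0],[0,0,0.007,0]]])

```text
clock: 21.6
ee_pos: [0.5632, 0.2234, 0.0744]
ee_rot: [-0.001, 0.781, 0.624, -0.001]
wrist_force: [0.4, -0.6, -0.2]
finger_gap: 0.0512
```

Request:
carry_out(steps=[[[0,0,0.002,0],[0,0,0,0],[0,0,0,0]]])

```text
clock: 21.9
ee_pos: [0.5651, 0.2233, 0.0749]
ee_rot: [0.0, 0.781, 0.624, 0.001]
wrist_force: [0.1, 0.3, 0.2]
finger_gap: 0.0512
```

Request:
carry_out(steps=[[[0,0,0,0],[0,0,0,0],[0,0,0,0],[0,0,0,0],[0,0,0,0]]], hand=0)

```text
clock: 22.4
ee_pos: [0.565, 0.2232, 0.0746]
ee_rot: [0.0, 0.781, 0.624, 0.0]
wrist_force: [-2.0, -1.3, 4.6]
finger_gap: 0.0246
```

Request:
carry_out(steps=[[[0,0,0,0],[0,0,0,0]]])

```text
clock: 22.6
ee_pos: [0.5651, 0.2232, 0.0746]
ee_rot: [0.0, 0.781, 0.624, 0.0]
wrist_force: [-1.2, -0.1, 4.8]
finger_gap: 0.0249
```

Request:
carry_out(steps=[[[0,0,-0.01,0],[0,0,-0.02,0],[0,0,-0.03,0],[0,0,-0.025,0],[0,0,-0.015,0]]])

```text
clock: 23.1
ee_pos: [0.5653, 0.2232, 0.1765]
ee_rot: [0.001, 0.781, 0.624, 0.001]
wrist_force: [0.4, -0.4, -0.9]
finger_gap: 0.025
```

Request:
carry_out(steps=[[[-0.02,0.006,0,0],[-0.035,0.0103,0,0],[-0.035,0.0103,0,0],[-0.035,0.0103,0,0],[-0.035,0.0103,0,0]]])

```text
clock: 23.6
ee_pos: [0.5753, 0.0553, 0.1743]
ee_rot: [0.0, 0.781, 0.624, 0.0]
wrist_force: [0.4, -0.5, -1.2]
finger_gap: 0.0248
```

Request:
carry_out(steps=[[[-0.035,0.0103,0,0],[-0.035,0.0103,0,0],[-0.035,0.0103,0,0],[-0.0174,0.005,0,0],[0,0,0,0]]])

```text
clock: 24.1
ee_pos: [0.5834, -0.0725, 0.174]
ee_rot: [0.0, 0.782, 0.623, -0.0]
wrist_force: [0.5, 0.7, -1.4]
finger_gap: 0.0248
```

Request:
carry_out(steps=[[[0,0,0,0],[0,0,0,0],[0,0,0,0]]])

```text
clock: 24.4
ee_pos: [0.5834, -0.0694, 0.174]
ee_rot: [-0.0, 0.781, 0.625, 0.0]
wrist_force: [0.5, 0.6, -2.5]
finger_gap: 0.0245
```

Run:
```python
from h import *
o=get_obs();c=calibration("wrist");im,d=camera("wrist")
save(cv2.resize(im[150:310,190:330],None,fx=4,fy=4,interpolation=cv2.INTER_CUBIC)[:600],"w5")
print(o["ee_pos"],o["wrist_force"],o["finger_gap"])
K=np.array(c["intrinsics"]);R=np.array(c["R"]);t=np.array(c["t"]);e=o["ee_pos"]
for n,p in(("tip",e-[0,0,.0626]),("head top",e+[0,0,.0234]),("hole",[.5831,-.0706,.054]),("under tcp",[e[0],e[1],.054])):
    print(n,(cv2.projectPoints(np.array([p]),cv2.Rodrigues(R)[0],t,K,np.array(c["dist"]))[0].ravel()-[190,150])*4)
```

```text
[ 0.58342281 -0.06941391  0.17396845] [ 0.52286436  0.5507713  -2.46617255] 0.024533935296198326
tip [261.96181629 241.39295827]
head top [258.09569659 544.27166224]
hole [262.90927905 152.94387295]
under tcp [263.17600053 146.87719552]
```

View pics/w5.png

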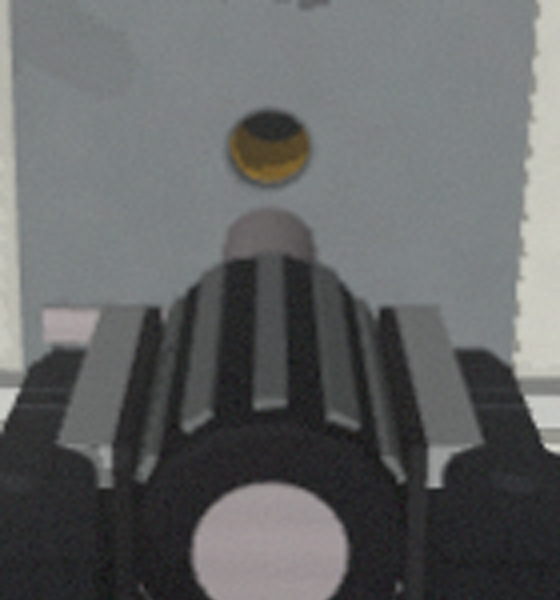

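The hole at (270,147) shows the bore aligned within it. The bolt tip is at about (269,250). I go lower, let the arm settle and look once more.

Request:
carry_out(steps=[[[0.0006,0,0.01,0],[0,0,0.015,0],[0,0,0.014,0],[0,0,0.008,0],[0,0,0.003,0]]])

```text
clock: 24.95
ee_pos: [0.5832, -0.0698, 0.1227]
ee_rot: [-0.001, 0.781, 0.624, -0.0]
wrist_force: [0.1, 0.3, -0.9]
finger_gap: 0.0246
```

Request:
carry_out(steps=[[[0,0,0,0],[0,0,0,0],[0,0,0,0],[0,0,0,0],[0,0,0,0]]])

```text
clock: 25.45
ee_pos: [0.5836, -0.0701, 0.1241]
ee_rot: [0.0, 0.781, 0.624, 0.0]
wrist_force: [0.5, 0.3, -1.9]
finger_gap: 0.0251
```

Run:
```python
from h import *
o=get_obs();c=calibration("wrist");im,d=camera("wrist")
save(cv2.resize(im[170:270,200:310],None,fx=6,fy=6,interpolation=cv2.INTER_CUBIC),"w6")
print(o["ee_pos"],o["wrist_force"],o["finger_gap"])
K=np.array(c["intrinsics"]);R=np.array(c["R"]);t=np.array(c["t"]);e=o["ee_pos"]
for n,p in(("tip",e-[0,0,.0626]),("tip edge",e-[0,0,.0606]+.007*np.array([.223,.975,0])),("tip endedge",e-[0,0,.0626]+.005*np.array([.223,.975,0])),("hole",[.5831,-.0706,.054]),("under tcp",[e[0],e[1],.054]),("under tcp far rim",[e[0]+.008*.223,e[1]+.008*.975,.054])):
    print(n,(cv2.projectPoints(np.array([p]),cv2.Rodrigues(R)[0],t,K,np.array(c["dist"]))[0].ravel()-[200,170])*6)
```

```text
[ 0.58363984 -0.07005002  0.1241233 ] [ 0.45609401  0.32432576 -1.85878679] 0.025099442621446467
tip [332.64298915 241.79639523]
tip edge [332.55187678 182.17601755]
tip endedge [332.63149084 195.20899609]
hole [329.11131623 224.83429929]
under tcp [332.91002671 218.95688912]
under tcp far rim [332.89580142 146.48690426]
```

View pics/w6.png

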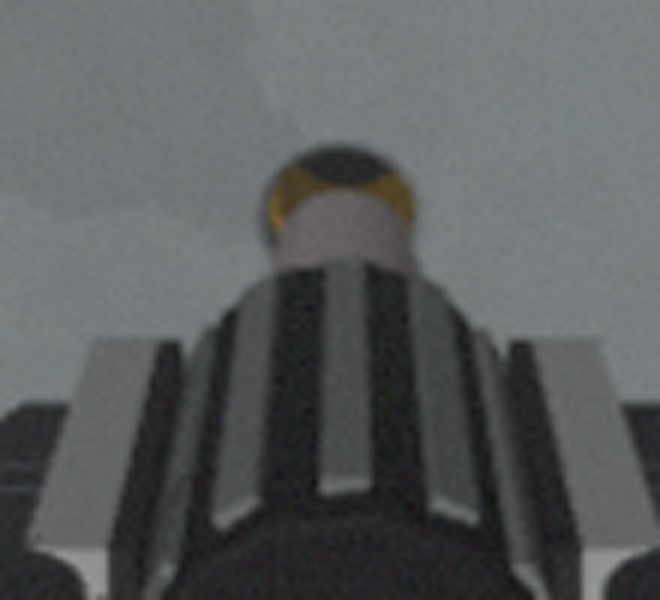

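The hole's centre is at column 339 with its far rim at row 143. The bolt is at column 345 with its far edge at row 190. The correction is about +1.0 mm in tool x and -0.6 mm in tool y.

Request:
carry_out(steps=[[[0.0005,-0.0003,0.001,0],[0.0005,-0.0003,0.001,0],[0,0,0.001,0],[0,0,0.001,0],[0,0,0.001,0]]])

```text
clock: 26.0
ee_pos: [0.5832, -0.0689, 0.1188]
ee_rot: [-0.0, 0.781, 0.624, -0.0]
wrist_force: [-0.4, 0.1, -2.1]
finger_gap: 0.0248
```

Request:
carry_out(steps=[[[0,0,0.001,0],[0,0,0.001,0],[0,0,0.001,0],[0,0,0.001,0],[0,0,0,0]]])

```text
clock: 26.5
ee_pos: [0.5831, -0.0689, 0.1147]
ee_rot: [-0.0, 0.781, 0.624, -0.0]
wrist_force: [-0.5, 0.9, -1.0]
finger_gap: 0.0248
```

Request:
carry_out(steps=[[[0,0,0.001,0],[0,0,0.001,0],[0,0,0.001,0],[0,0,0.001,0],[0,0,0,0]]])

```text
clock: 27.0
ee_pos: [0.5832, -0.069, 0.1107]
ee_rot: [-0.0, 0.781, 0.624, -0.0]
wrist_force: [-0.2, 0.7, -1.7]
finger_gap: 0.0244
```

Request:
carry_out(steps=[[[0,0,0.001,0],[0,0,0.001,0],[0,0,0.001,0],[0,0,0.001,0],[0,0,0,0]]])

```text
clock: 27.5
ee_pos: [0.5832, -0.069, 0.1068]
ee_rot: [-0.0, 0.781, 0.624, -0.0]
wrist_force: [1.0, -0.0, -2.1]
finger_gap: 0.0245
```

Request:
carry_out(steps=[[[0,0,0.001,0],[0,0,0.001,0],[0,0,0.001,0],[0,0,0.001,0],[0,0,0,0]]])

```text
clock: 28.0
ee_pos: [0.5834, -0.0691, 0.1029]
ee_rot: [0.0, 0.781, 0.624, 0.0]
wrist_force: [0.5, -1.5, -2.2]
finger_gap: 0.0245
```

Request:
carry_out(steps=[[[0,0,0.0015,0],[0,0,0.0015,0],[0,0,0.0015,0],[0,0,0.0015,0],[0,0,0,0]]])

```text
clock: 28.5
ee_pos: [0.5833, -0.0691, 0.0967]
ee_rot: [0.0, 0.781, 0.624, 0.0]
wrist_force: [2.4, -2.1, -2.1]
finger_gap: 0.0249
```

Request:
carry_out(steps=[[[-0.0003,0.0003,0.0015,0],[0,0,0.0015,0],[0,0,0.0015,0],[0,0,0.0015,0],[0,0,0.0015,0]]])

```text
clock: 29.0
ee_pos: [0.5834, -0.0693, 0.0893]
ee_rot: [-0.0, 0.781, 0.624, -0.0]
wrist_force: [1.5, -1.6, -1.4]
finger_gap: 0.025
```

Request:
carry_out(steps=[[[0,0,0.0015,0],[0,0,0.0015,0],[0,0,0.0015,0],[0,0,0.0015,0],[0,0,0,0]]])

```text
clock: 29.5
ee_pos: [0.5833, -0.0692, 0.0831]
ee_rot: [-0.0, 0.781, 0.624, -0.0]
wrist_force: [1.9, -2.2, -3.9]
finger_gap: 0.0245
```

Request:
carry_out(steps=[[[0,0,0.001,0],[0,0,0.001,0],[0,0,0.001,0],[0,0,0,0]]])

```text
clock: 29.9
ee_pos: [0.5834, -0.0693, 0.0802]
ee_rot: [-0.0, 0.781, 0.624, -0.0]
wrist_force: [1.3, -1.4, -2.4]
finger_gap: 0.0247
```

Request:
carry_out(steps=[[[0,0,0.001,0],[0,0,0.001,0],[0,0,0.001,0],[0,0,0.001,0],[0,0,0.001,0]]])

```text
clock: 30.4
ee_pos: [0.5835, -0.0693, 0.0765]
ee_rot: [0.0, 0.781, 0.624, 0.0]
wrist_force: [-6.2, -0.2, 15.9]
finger_gap: 0.0247
```

Request:
carry_out(steps=[[[0,0,0,0],[0,0,0,0]]])

```text
clock: 30.6
ee_pos: [0.5835, -0.0693, 0.0766]
ee_rot: [0.0, 0.781, 0.624, 0.0]
wrist_force: [-3.1, -0.9, 9.6]
finger_gap: 0.0248
```

The bolt is home at TCP z 0.0766, as predicted, with about 10 N down. I release, retreat and check.

Request:
carry_out(steps=[[[0,0,-0.001,0],[0,0,0,0],[0,0,0,0],[0,0,0,0],[0,0,0,0]]], hand=0.6)

```text
clock: 31.1
ee_pos: [0.5833, -0.0692, 0.0762]
ee_rot: [-0.0, 0.781, 0.624, -0.0]
wrist_force: [0.4, -0.4, 0.3]
finger_gap: 0.0513
```

Request:
carry_out(steps=[[[0,0,-0.01,0],[0,0,-0.02,0],[0,0,-0.03,0],[0,0,-0.03,0],[0,0,-0.01,0]]])

```text
clock: 31.6
ee_pos: [0.5845, -0.0696, 0.1801]
ee_rot: [0.002, 0.781, 0.624, 0.002]
wrist_force: [-0.5, 0.4, -0.5]
finger_gap: 0.0512
```

Request:
carry_out(steps=[[[0,0,-0.02,0],[0,0,-0.01,0],[0,0,0,0],[0,0,0,0],[0,0,0,0]]])

```text
clock: 32.1
ee_pos: [0.583, -0.0692, 0.2052]
ee_rot: [-0.001, 0.781, 0.624, -0.001]
wrist_force: [-0.2, -0.2, -0.3]
finger_gap: 0.0512
```

Run:
```python
from h import *
o=get_obs();c=calibration("wrist");im,d=camera("wrist");s,_=camera("scene")
a=cv2.resize(im,(400,300)); b=cv2.resize(s[150:270,120:410],None,fx=2.6,fy=2.6,interpolation=cv2.INTER_CUBIC)
out=np.zeros((600,760,3),np.uint8);out[:b.shape[0]-20,:b.shape[1]]=b[20:];out[300:,:400]=a;save(out,"w7")
print(o["ee_pos"],o["wrist_force"],o["finger_gap"])
R=np.array(c["R"]);t=np.array(c["t"])
# head-top height from depth
K=np.array(c["intrinsics"])
for p in([.583,-.07,.1],):
    u,v=cv2.projectPoints(np.array([p]),cv2.Rodrigues(R)[0],t,K,np.array(c["dist"]))[0].ravel()
    for dv in(-8,-4,0,4,8):
        z=d[int(v)+dv,int(u)+1];og,r=ray(c,(int(u)+1,int(v)+dv));print(dv,(og+r*z).round(4))
```

```text
[ 0.58303314 -0.06919076  0.20516265] [-0.19039611 -0.21121681 -0.27139837] 0.051199534046423835
-8 [ 0.5852 -0.063   0.1021]
-4 [ 0.5845 -0.0661  0.1015]
0 [ 0.5839 -0.0689  0.1023]
4 [ 0.5832 -0.0716  0.103 ]
8 [ 0.5825 -0.0749  0.102 ]
```

View pics/w7.png

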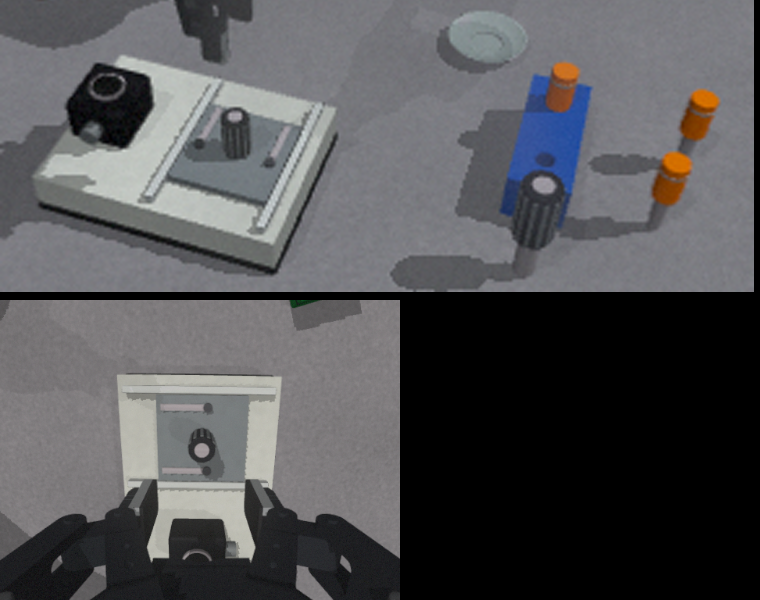

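The bolt stands upright in the plate (scene panel (235,130)) and the drift stands in the block at (563,90). The head top reads 0.102 m against 0.100 expected, so I check it against the plate before handing in.

Run:
```python
from h import *
c=calibration("wrist");im,d=camera("wrist");K=np.array(c["intrinsics"]);R=np.array(c["R"]);t=np.array(c["t"])
def ht(p):
    u,v=cv2.projectPoints(np.array([p]),cv2.Rodrigues(R)[0],t,K,np.array(c["dist"]))[0].ravel().astype(int)
    h=[]
    for i in range(-3,4):
        for j in range(-3,4):
            o,r=ray(c,(u+i,v+j));h.append((o+r*d[v+j,u+i])[2])
    return np.median(h)
a=ht([.583,-.0695,.1]);x=np.array([.975,-.223,0])
b=[ht(np.array([.583,-.0695,.054])+s*x) for s in(.03,-.03)]
print(a,b,"head above plate",a-np.mean(b))
```

```text
0.10215504848382845 [np.float64(0.055171123547301915), np.float64(0.05580271901793055)] head above plate 0.04666812720121222
```

Head top is 46.7 mm above the plate, against 46 mm if fully seated, so the bolt is home.

```bash
python3 -c "
from workcell import *
print(finish_job())"
```

```text
the job is handed in; nothing more can be done
None
```

The job is handed in, about 32 s into the 72 s allowed. `finish_job` gives no verdict, so whether it passed is not confirmed.

- **Drift:** I put it in the plate's hole and dragged the plate toward the base's -x side, with about 5 N of side force. The bush axis was about 8.6 mm from the hole. I then worked the drift down until its shoulder was on the plate: TCP height 75.3 mm against 75.4 mm predicted. The wrist read 14 N when it seated, the most at any drift reading.
- **Return and bolt:** I stood the drift back in its original hole in the block. I then pushed the small bolt home through plate and bush: TCP height 76.6 mm, exactly as predicted. The wrist force read about 16 N when it seated, then 10 N.
- **Last checks:** The last picture shows the bolt upright in the plate and the drift standing in the block. The gripper is open and clear, with wrist force near zero.
    - **Disagreement:** The bolt's head top read 46.7 mm above the plate, against 46 mm if fully seated. That 0.7 mm is inside both the camera's accuracy and the 2.5 mm limit.
    - **Not measured:** I did not measure the final offset of the drift from its hole or of the bolt from the plate's hole. I also did not measure the dish, slide box or jar for movement, but no move went near them.

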